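Back the ratchet indexing head off one notch

ROBOT

A 6-joint arm with a two-finger parallel gripper is mounted at the origin on a cart in front of the work surface, level with it; the furniture and walls round the work are solid. World frame = base frame: x ahead of the robot, y to its left, z up, the work surface at z = 0. Lengths are in mm, angles in rad, forces in N, time in s.
With the tool pointing down it reaches from about 400 to 925 mm from the base axis. Payload 12.5 kg.
Tool frame: the origin (TCP) lies between the finger pads; the fingertips stand 25 mm ahead of it and the grasp point (between the pads) lies 6 mm ahead of it; z points along the fingers, y is the line along which they close (so a half turn about z gives the same grasp; the last joint's range is limited). The gripper opens to 95 mm and grips with 3 to 60 N. Pads are 20 mm wide; open, the fingers measure 119 mm over their backs; the gripper's body (75 mm by 180 mm) begins 59 mm behind the grasp point.
Start: joints at [1.126, 0.491, 1.559, -0, 1.092, -0.106], TCP at [207.705, 589.493, 239.661] pointing down, gripper open.
Joint ranges: [-3.1, 3.1], [-0.84, 2.19], [0.05, 2.79], [-1.13, 4.28], [0.06, 2.93], [-2.69, 2.69]. Speed limits (rad/s): [2.22, 2.22, 2.79, 3.14, 3.14, 3.14].

INTERFACE

Orientations are given as [roll, pitch, yaw] about the fixed x, y, z axes, in that order (R = Rz(yaw) Ry(pitch) Rx(roll)).
In Python, from cell import state, read_camera, job_done, cut_out gives the robot as it stands. The module is installed in compiled form; this text tells all that it offers.
- The arm moves only by the tool jog_arm, never from a script. Its argument "motion" is a list of rows, each a list of 2 entries, a list of its own where there are three numbers: the shift along the tool's x, y, z in mm, then the turn about the tool's z in rad. A call has 1 to 5 rows; each row is the pose to reach, as a shift and turn from the pose commanded when the call began, along the tool's axes at that moment; what a row does not reach only later rows make up. A row lasts 1/10 s, in which the tool goes at most 50 mm and 8.59 degrees, less where a joint would pass 70% of its speed; a pose out of reach is approached as far as the arm can. A call with a gripper value outside its range is refused whole. "grip" is the closure, from 0 (fully open) to 1 (shut), set as the call begins (left out, the last holds). The fingers move at their own pace and stop on an object; the grip force is fixed at half the most. Time passes only in rows, so rows that repeat a pose let the fingers close. It gives the time, the measured TCP pose, the force, the opening and the grip force at its end, in the units of the state.
- state(): the state, without advancing time (a new reading comes with each control period).
- read_camera(name): name is "scene" or "side" or "wrist"; returns a dict with "img" (384x512x3 uint8, blue, green, red), "vertical_fov" (degrees; the focal length in pixels is half the picture's height over the tangent of half this angle, whatever the lens; pixels are square), "cx", "cy" (the principal point, pixels), "k1" (the pictures are not rectified: a ray, as slopes to the right and down, at radius r is drawn at 1 + k1 r^2 times it, then the intrinsics apply), "extrinsics" (4x4, takes a point from camera to world coordinates). Camera axes: x right, y up, looking along -z (the intrinsics and any distortion apply to the point x, -y, -z); pixel columns grow to the right and rows downward; lengths in mm; the calibration is good to about 2 mm. A picture is of the moment at which its call begins. There is no depth.
- job_done(): hands the job in; it is judged then, once.
Trained networks look in a picture, given as the dict that the camera call returned (one of the last four; its "shot" number tells which), for a name from the list of things; names that differ only in an ending like _2 or _b are one class to them, and where a whole thing is asked for, a point or a joint stands for the part that bears it (a point fixed in the world has none). Each returns a list of dicts, best first, with "p" (0 to 1); they miss things now and then, are a little off and sometimes report something else, mostly with a low value. They report only what shows in the picture. A call takes as long as a camera call.
- cut_out(name, picture): "region" (384x512 bool, what is visible of it) and "box" ([left, top, right, bottom] in pixels, round what is visible of it).
The state is a dict: "t": time; "joints": joint angles; "qvel": joint speeds; "tau": joint torques, N m; "eef_pos": TCP position; "tcp_rot": TCP orientation; "ft_force": force on the tool from outside, world axes, zero at the start; "moment": the same for the moment, N m; "opening": opening from 0.0 (shut) to 1.0 (fully open); "grip_force": force on a finger pad.
Only numpy, scipy, OpenCV 4.12 (cv2) and the standard library are available. Lean on these libraries where they do the work, as an engineer would, in place of code of your own. Each camera call takes 0.05 s, during which the arm holds its last target. There are 200 camera calls.

TASK

The green indexing head was clicked one notch too far, so the hub's one empty screw hole has gone past the red pointer. Using only the fingertips and gripping nothing, lift the pawl out of the ratchet wheel by pushing its red-balled lever right over until it rests thrown back, push a spoke of the hand wheel so that the wheel turns back one notch and the empty hole comes up under the pointer again, then tip the lever back so that the pawl drops fully into that notch. Push gently, and leave the other things on the bench where they are.

Things in the scene. Friction and masses are not known exactly. Their poses are not given: they have to be found in the camera images.
- head: Green indexing head, bolted down; base plate 200 x 116 x 14 mm, nothing on it above 270 mm. Origin on the bench right under the axle, mid ratchet wheel; z up, axle level along y at height 112 mm, x level. Along y: aluminium hub (72 mm diameter, 8 screw places, red pointer above) -66 to -42 mm, axle blocks -35 to -21 and 21 to 35, ratchet wheel -7 to 7, four-spoke hand wheel centred on y = 75.
- axle (a point): Point on the axle's centre line, mid ratchet wheel (head frame 0, 0, 112 mm). Steel ratchet wheel: 8 teeth, so a notch is 45 degrees (0.785 rad); tip radius 56 mm, root radius 45 mm.
- wheel (a joint): Turn of ratchet wheel, hand wheel and hub together, rad. Positive = backward: wheel top moves to the head's +x, which the seated pawl blocks; forward (negative) clicks freely. A tooth bears on the pawl at 0; starts between -0.10 and 0 (play in the notch). One notch back is 0.785, with the same play of 0.12 below it. Friction holds it where left (0.22 N m, about 3 N at a spoke's end).
- top_spoke (a point): Centre of the 21 mm black ball on the upper spoke of the hand wheel, the spoke to push; 82 mm from the axle. Four steel spokes, 10 mm thick, 90 degrees apart. At wheel 0 this one leans 22.5 degrees from upright to -x of the head (ball at head frame -31, 75, 188 mm); one notch back it leans 22.5 degrees to +x. Along y nothing else stands within 39 mm of the spokes but their own hub.
- pawl (a joint): Lift of the pawl, rad: 0 = nose down at the root of a notch, growing as the lever goes over to +x of the head; clear of all teeth above 0.25. Its weight keeps it down; pushed past about 0.70 it falls over to its stop at 1.13 and stays there; brought back below about 0.58 it falls onto the wheel. It takes 1 to 2 N at the ball. See pawl_pivot.
- pawl_ball (a point): Centre of the red ball (22 mm diameter) ending the pawl's thumb lever, 72 mm from the pivot; lever rod 10 mm thick, in the plane y = 0 of the head. Pawl down: ball at head frame 42, 0, 240 mm (lever leans 32 degrees from upright to -x). Thrown back: 119, 0, 239 mm (leans 33 degrees to +x).
- pawl_pivot (a point): Centre of the pawl's pivot pin, head frame 80, 0, 179 mm; the pin lies along y in a fork 37 mm wide whose top is at 200 mm. From it the pawl's arm runs 80 mm level to -x, its nose on the top of the ratchet wheel, while the lever stands up. Thrown back, the arm points up to -x instead (nose at head frame 25, 0, 245 mm) and the lever leans to +x, like a V open upward: a finger that pushed the lever over is then inside the V and must leave it upward.
- mag_tray: Round grey magnetic parts tray with screws, 103 mm diameter, 20 mm high, standing beside the hub; origin at the centre of its underside. Leave it alone.
- oil_bottle: Pale green oil bottle with spout, 38 mm diameter, 89 mm high; origin under its centre. Leave it alone.
- red_cap: Small red flanged cap, 31 mm diameter, 15 mm high; origin under its centre. Leave it alone.
- sleeve_a: Turned steel sleeve standing on end, 25 mm diameter, 30 mm high; origin under its centre. Leave it alone.
- sleeve_b: A second such sleeve. Leave it alone.
- marker: White and red paint marker lying flat, 125 mm long, 14 mm thick; origin under its middle, long axis y. Leave it alone.
- hex_keys: Red folding hex key set, 27 x 100 x 20 mm, lying; origin under its middle, long axis y. Leave it alone.
- tape_roll: Yellow roll of tape lying flat, 100 mm diameter, 19 mm high; origin under its centre. Leave it alone.

How it is judged:
By the outcome, as a careful person would: the job done as asked, in the order asked, and still so for the second after the job is handed in, with the robot touching nothing.
It also fails if it takes over 58 s, if anything falls off the work surface, if the arm or the gripper's body presses on something with over 40 N, if the wrist force passes 120 N, or if a joint passes its speed limit or range.

## Working session

There is one attempt and no reset: what is moved stays moved. The work goes in short steps, Python scripts to look and compute and a tool call to move; the robot and the scene stay as the last step left them, time stands still between calls to the robot, and variables do not carry over. Pictures are saved under pics/ and viewed, at most 10 in all, crops included, and the job is handed in when it is done.

Besides the shell and the picture viewer there is one more tool, called after "Call:" by a JSON object that holds its "api" and its "payload", one argument or row to a line. jog_arm: Moves the arm, as the interface text tells. Its arguments: {"type":"object","properties":{"motion":{"type":"array"},"grip":{"type":"number"}},"required":["motion"]}

```bash
mkdir -p pics
cat > h.py <<'E'
import numpy as np, cv2
from cell import *
from scipy.optimize import least_squares
def K(p):
    f=p["img"].shape[0]/2/np.tan(np.radians(p["vertical_fov"])/2); return f
def proj(p,X):
    E=np.array(p["extrinsics"]); X=np.atleast_2d(X)
    c=(X-E[:3,3])@E[:3,:3]; s=np.c_[c[:,0],-c[:,1]]/(-c[:,2:3])
    r2=(s**2).sum(1,keepdims=True); s=s*(1+p["k1"]*r2)
    return s*K(p)+[p["cx"],p["cy"]]
def cen(n,p):
    r=cut_out(n,p)
    if not r: return None
    m=r[0]["region"]; ys,xs=np.nonzero(m); return xs.mean(),ys.mean(),m.sum(),r[0]["p"],r[0]["box"]
def tri(obs,x0=(600,0,150)):
    f=lambda X: np.concatenate([(proj(p,X)[0]-uv) for p,uv in obs])
    r=least_squares(f,x0); return r.x,np.abs(r.fun).max()
E
python3 - <<'E'
from h import *
ims=[]
for c in("scene","side","wrist"):
    p=read_camera(c); ims.append(p["img"]); print(c,np.array(p["extrinsics"])[:3,3].round())
    for n in("head","pawl_ball","top_spoke","pawl","wheel"):
        for r in cut_out(n,p)[:2]:
            ys,xs=np.nonzero(r["region"]);print(n,round(r["p"],2),r["box"],xs.mean().round(1),ys.mean().round(1),len(xs))
cv2.imwrite("pics/a.png",np.hstack(ims[:2])[:, :]) ; cv2.imwrite("pics/a0.png",cv2.resize(ims[0],(768,576)));cv2.imwrite("pics/a1.png",cv2.resize(ims[1],(768,576)))
s=state();print(s)
E
```

```text
scene [ -14. -378.  945.]
head 0.97 [256.0, 201.3, 339.5, 315.9] 304.5 264.6 5031
pawl_ball 0.95 [292.1, 219.9, 326.7, 246.1] 310.7 234.4 371
top_spoke 0.83 [266.7, 201.0, 341.5, 273.7] 295.4 245.6 1416
top_spoke 0.39 [185.4, 192.9, 213.1, 213.6] 199.2 203.1 228
pawl 0.6 [293.5, 219.5, 331.9, 249.1] 311.0 235.9 418
wheel 0.86 [270.3, 202.6, 340.9, 276.2] 296.5 246.8 1312
wheel 0.66 [296.7, 216.9, 329.1, 246.8] 310.4 234.6 362
side [579. 895. 724.]
head 0.73 [220.9, 114.3, 281.6, 222.2] 252.5 178.1 3760
pawl_ball 0.77 [250.9, 112.0, 259.4, 153.9] 253.5 131.6 210
pawl_ball 0.41 [221.8, 113.9, 281.5, 222.7] 252.5 179.5 3463
top_spoke 0.74 [221.6, 139.0, 281.0, 204.2] 246.4 169.1 1109
pawl 0.67 [246.5, 109.3, 260.8, 152.4] 253.5 132.7 211
pawl 0.25 [220.4, 112.2, 280.7, 220.9] 252.6 178.1 3658
wheel 0.69 [218.7, 142.0, 283.2, 205.1] 246.0 169.3 1152
wrist [130. 617. 387.]
head 0.64 [177.2, 259.5, 200.1, 320.9] 189.7 300.5 304
{'t': 0.9, 'joints': array([ 1.12640588e+00,  4.90909003e-01,  1.55893530e+00, -1.23065973e-05,
        1.09174841e+00, -1.05598483e-01]), 'qvel': array([-0.00070254, -0.0006853 , -0.00064661, -0.00158865,  0.00056156,
        0.00136866]), 'tau': array([-5.52225265e-04, -6.12445378e+01, -2.58427709e+01,  6.93955785e-02,
        4.45407594e-02,  9.13941136e-07]), 'eef_pos': array([207.69195117, 589.4679014 , 239.64317129]), 'tcp_rot': array([-3.14159144e+00,  1.08537670e-05,  2.80280637e+00]), 'ft_force': array([ 0.13321494, -0.11508273, -0.46404009]), 'moment': array([-0.04029869,  0.01795738,  0.05286876]), 'grip_force': 0.0, 'opening': 0.998744874046289}
```

View pics/a0.png

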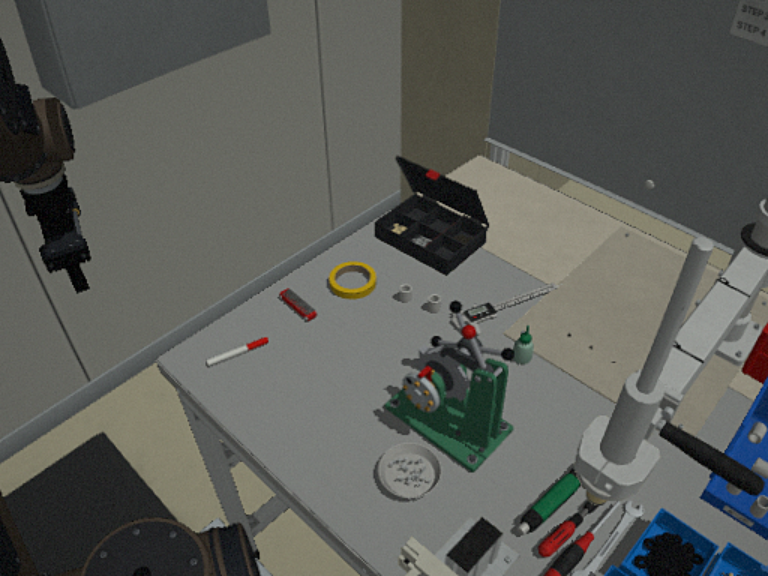

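View pics/a1.png

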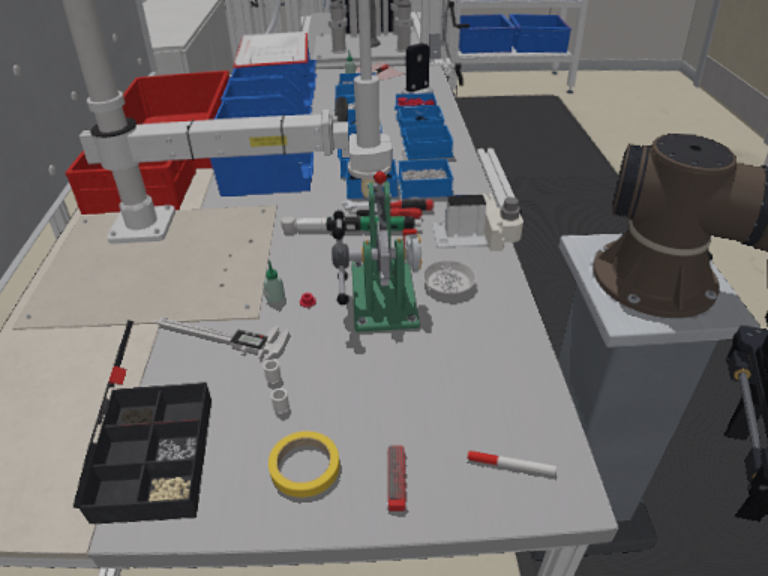

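The scene view shows the head with the red ball at about (469,332) in the enlarged picture. The black balls are at (456,307), (436,342) and (507,355). The side view shows the red ball at (380,178) and the top black ball at (338,218). The hand wheel is on the far side from the robot. Next I fit the head pose.

```bash
cat > fit.py <<'E'
from h import *
def blob(p,mask,uv,r=9):
    m=np.zeros(mask.shape,bool); u,v=map(int,uv); m[v-r:v+r+1,u-r:u+r+1]=1
    ys,xs=np.nonzero(mask&m); return np.array([xs.mean(),ys.mean()]),len(xs)
def loc(q):
    x,y,yaw,w=q; c,s=np.cos(yaw),np.sin(yaw)
    H=lambda P:np.array(P,float)@np.array([[c,s,0],[-s,c,0],[0,0,1]])+[x,y,0]
    return H
def ball(k,w,r=82):
    a=-np.pi/8+w+k*np.pi/2; return [r*np.sin(a),75,112+r*np.cos(a)]
E
python3 - <<'E'
from fit import *
ps={c:read_camera(c) for c in("scene","side")}
S=lambda u,v:np.array([(u+.5)/1.5-.5,(v+.5)/1.5-.5])
obs=[]
for c,uv,r in(("scene",S(469,332),8),("side",S(380,178),7)):
    i=ps[c]["img"].astype(int); red=(i[...,2]>90)&(i[...,1]<70)&(i[...,0]<70)
    b,n=blob(ps[c],red,uv,r); print(c,uv,b,n); obs.append((c,b,lambda w:[42,0,240],3))
for c,uv,k in(("scene",S(456,307),0),("scene",S(436,342),3),("scene",S(507,355),1),("side",S(338,218),0),("side",S(343,300),2)):
    i=ps[c]["img"].astype(int); b,n=blob(ps[c],i.max(2)<45,uv,5); print(c,k,uv,b,n)
    obs.append((c,b,(lambda k:lambda w:ball(k,w))(k),1))
for c,uv,P in(("side",S(355,329),[-100,58]),("side",S(419,325),[-100,-58]),("scene",S(470,469),[100,-58]),("scene",S(513,428),[100,58])):
    pass
f=lambda q:np.concatenate([wt*(proj(ps[c],loc(q)(P(q[3])))[0]-uv) for c,uv,P,wt in obs])
best=min((least_squares(f,[550,-50,y0,-.05],loss="soft_l1") for y0 in(-2,-1.57,-1.2)),key=lambda r:r.cost)
q=best.x;print(q,best.fun.reshape(-1,2).round(1).tolist());np.save("q.npy",q)
H=loc(q);print(H([42,0,240]),H(ball(0,q[3])),H([80,0,179]))
for c in ps:print(c,(proj(ps[c],H([[sx*100,sy*58,14] for sx in(-1,1) for sy in(-1,1)]))*1.5).round().tolist())
ims=[]
for c in ps:
    im=cv2.resize(ps[c]["img"],None,fx=3,fy=3,interpolation=cv2.INTER_CUBIC)
    for P in [[42,0,240],[80,0,179],[0,-66,112]]+[ball(k,q[3]) for k in range(4)]+[[sx*100,sy*58,14] for sx in(-1,1) for sy in(-1,1)]:
        u,v=proj(ps[c],H(P))[0]; cv2.circle(im,(int(u*3+1),int(v*3+1)),3,(255,0,255),1)
    u,v=proj(ps[c],H([20,0,130]))[0]*3; u=int(u);v=int(v); ims.append(im[v-250:v+250,u-190:u+190])
cv2.imwrite("pics/b.png",np.hstack(ims))
E
```

```text
scene [312.5        221.16666667] [312.59259259 220.40740741] 54
side [253.16666667 118.5       ] [253.25531915 117.70212766] 47
scene 0 [303.83333333 204.5       ] [303.2173913  204.23913043] 46
scene 3 [290.5        227.83333333] [290.125   226.90625] 32
scene 1 [337.83333333 236.5       ] [338.29090909 235.69090909] 55
side 0 [225.16666667 145.16666667] [225.05555556 145.77777778] 54
side 2 [228.5        199.83333333] [228.12195122 199.14634146] 41
[ 5.42989569e+02  3.73624111e+01 -1.52740737e+00 -2.70385095e-02] [[-1.0, 0.7], [-2.2, -1.3], [0.5, -0.1], [-1.3, -1.2], [-0.1, 0.9], [0.2, 7.5], [-0.4, -14.2]]
[544.81133364  -4.59806052 240.        ] [616.46952137  74.0008203  186.88206452] [546.45959676 -42.56229669 179.        ]
scene [[374.0, 398.0], [416.0, 361.0], [465.0, 461.0], [505.0, 417.0]]
side [[422.0, 329.0], [356.0, 334.0], [407.0, 261.0], [349.0, 265.0]]
```

View pics/b.png

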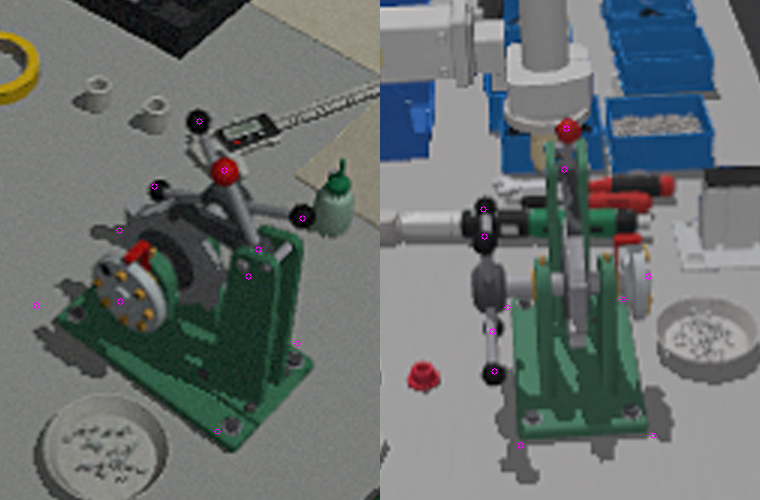

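The scene crop shows the red ball and three spoke balls marked well. In the side crop, the spoke balls I used are the far upper one (k=1) and the near lower one (k=3), so I swap those labels and refit.

Run:
```python
from fit import *
ps={c:read_camera(c) for c in("scene","side")}
R=lambda w:[42,0,240]
B=lambda k:(lambda w:ball(k,w))
C=lambda *P:(lambda w:P)
S=lambda u,v:((u+.5)/1.5-.5,(v+.5)/1.5-.5)
obs=[("scene",(312.6,220.4),R,2),("side",(253.25,117.7),R,2),("scene",(303.2,204.2),B(0),1),("scene",(290.1,226.9),B(3),1),("scene",(338.2,235.8),B(1),1),
("side",(225.05,145.8),B(1),1),("side",(228.1,199.1),B(3),1),
("side",S(419,323),C(-100,-58,14),.5),("side",S(355,325),C(-100,58,14),.5),("scene",S(513,428),C(100,58,14),.5),("scene",S(383,403),C(-100,-58,14),.5),("scene",S(471,466),C(100,-58,14),.5)]
f=lambda q:np.concatenate([wt*(proj(ps[c],loc(q)(P(q[3])))[0]-uv) for c,uv,P,wt in obs])
best=min((least_squares(f,[550,-50,y0,-.05],loss="soft_l1") for y0 in(-2,-1.57,-1.2)),key=lambda r:r.cost)
q=best.x;print(q,best.fun.reshape(-1,2).round(1).tolist());np.save("q.npy",q)
H=loc(q);print(H([42,0,240]),H(ball(0,q[3])),H([80,0,179]))
for n in("scene","side"):print(K(ps[n]))
print(tri([(ps[c],np.array(o)) for c,o,*_ in obs[:2]]))
```

```text
[ 5.43178856e+02  3.63703568e+01 -1.53605477e+00 -7.02866546e-02] [[-0.1, 1.0], [-1.4, -1.3], [0.1, 0.0], [-0.2, 0.0], [0.1, 0.1], [-0.2, -2.6], [0.2, -0.8], [0.9, 2.1], [0.1, 3.0], [-2.6, -3.2], [-2.7, -1.6], [-2.0, -1.3]]
[544.63770796  -5.60429925 240.        ] [616.86151636  75.57631309 185.36728547] [545.9576215  -43.58136902 179.        ]
435.1120147619226
399.0165498976195
(array([544.4237353 ,  -4.5706884 , 239.81245027]), np.float64(0.583600453387163))
```

Call:
{"api": "jog_arm", "payload": {
  "motion": [
    [[0,0,-50],-0.14],
    [[0,0,-90],-0.28],
    [[0,0,-90],-0.374],
    [[0,0,-90],-0.374]
  ],
  "grip": 1
}}

```text
t: 1.5
eef_pos: [207.7, 589.5, 330.6]
tcp_rot: [3.14, 0.001, -3.105]
ft_force: [-1.0, 0.6, -1.3]
opening: 0.72
grip_force: 0.0
```

Call:
{"api": "jog_arm", "payload": {
  "motion": [
    [[-22,-40,0],0],
    [[-44,-80,0],0],
    [[-66,-120,0],0],
    [[-88,-160,0],0],
    [[-110,-200,0],0]
  ]
}}

```text
t: 2.0
eef_pos: [325.0, 391.7, 328.7]
tcp_rot: [-3.141, -0.001, -3.109]
ft_force: [0.7, 0.8, 0.1]
opening: 0.302
grip_force: 0.0
```

Call:
{"api": "jog_arm", "payload": {
  "motion": [
    [[-22,-40,0],0],
    [[-44,-80,0],0],
    [[-66,-120,0],0],
    [[-88,-160,0],0],
    [[-110,-200,0],0]
  ]
}}

```text
t: 2.5
eef_pos: [441.9, 195.6, 328.8]
tcp_rot: [-3.141, -0.001, -3.11]
ft_force: [0.9, 1.0, -0.2]
opening: 0.004
grip_force: 0.0
```

Call:
{"api": "jog_arm", "payload": {
  "motion": [
    [[-24,-37,0],0],
    [[-48,-74,0],0],
    [[-72,-110,0],0],
    [[-94,-147,0],0],
    [[-94,-147,0],0]
  ]
}}

```text
t: 3.0
eef_pos: [542.5, 50.2, 327.9]
tcp_rot: [-3.141, -0.002, -3.113]
ft_force: [0.1, -0.6, -0.0]
opening: 0.005
grip_force: 0.0
```

Run:
```python
from fit import *
q=np.load("q.npy");H=loc(q);ims=[]
P=[read_camera(c) for c in("wrist","scene","side")];s=state();print(s["eef_pos"],s["tcp_rot"])
tip=s["eef_pos"]-[0,0,25];print("tip head",(np.array(tip)-H([0,0,0]))@np.array([H([1,0,0])-H([0,0,0]),H([0,1,0])-H([0,0,0]),[0,0,1]]).T)
for p,f in zip(P,(1,3,3)):
    im=cv2.resize(p["img"],None,fx=f,fy=f,interpolation=cv2.INTER_CUBIC)
    for X in [H([42,0,240]),H(ball(0,q[3])),H([80,0,179]),H([0,-66,112]),tip]:
        u,v=proj(p,X)[0]*f; cv2.circle(im,(int(u),int(v)),4,(255,0,255),1)
    if f==3:
        u,v=(proj(p,H([20,0,200]))[0]*3).astype(int); im=im[v-190:v+194,u-140:u+140]
    else: im=im[:,:]
    ims.append(cv2.resize(im,None,fx=384/im.shape[0]*.75,fy=384/im.shape[0]*.75) if f==1 else im)
ims[0]=np.vstack([ims[0],np.zeros((96,ims[0].shape[1],3),np.uint8)])[:,:384]
cv2.imwrite("pics/c.png",np.hstack(ims[1:]));cv2.imwrite("pics/cw.png",P[0]["img"])
p=P[0];i=p["img"].astype(int);m=((i[...,2]>90)&(i[...,1]<60)&(i[...,0]<60)).astype(np.uint8)
n,_,st,ce=cv2.connectedComponentsWithStats(m)
print([(st[k].tolist(),ce[k].round(1).tolist()) for k in range(1,n) if st[k][4]>30]);print("proj ball",proj(p,H([42,0,240])),"spoke",proj(p,H(ball(0,q[3]))))
```

```text
[540.28746564  53.98725106 328.72186986] [ 3.14119558e+00 -1.88299806e-03 -3.10882420e+00]
tip head [-17.70669493  -2.27773058 303.72186986]
[([45, 74, 17, 11, 145], [53.1, 79.4]), ([453, 79, 18, 26, 201], [461.3, 91.4]), ([68, 94, 17, 44, 595], [76.2, 114.8]), ([51, 119, 15, 19, 195], [58.6, 127.0]), ([240, 131, 8, 18, 100], [243.4, 140.0]), ([431, 157, 8, 12, 67], [434.6, 162.7]), ([185, 189, 22, 22, 369], [195.1, 199.8])]
proj ball [[193.68054103 199.07418693]] spoke [[272.03626424 241.75749023]]
```

View pics/c.png

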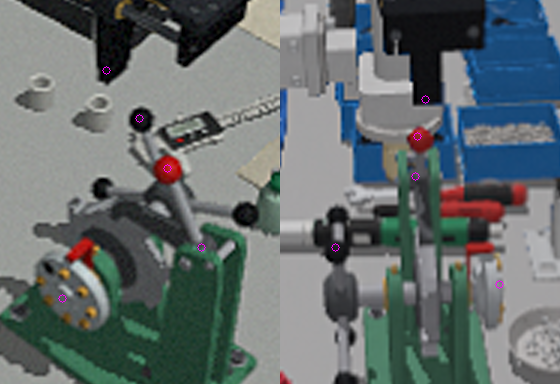

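View pics/cw.png

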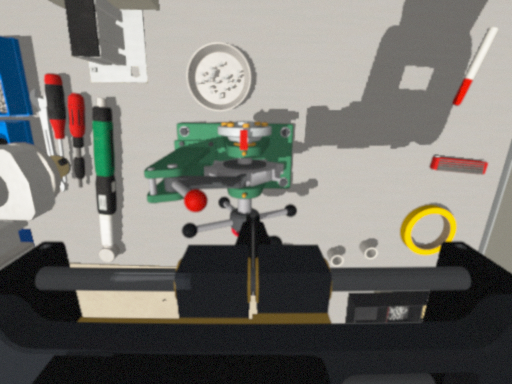

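The views agree with the fit within about 1–2 mm. The fingertips are level with the axle, on the -x side of the red ball (wrist picture, 195,200). I descend beside the ball and push slowly.

Call:
{"api": "jog_arm", "payload": {
  "motion": [
    [[-2,0,30],0],
    [[-2,0,60],0],
    [[-2,0,68],0],
    [[-2,-12,68],0],
    [[-2,-25,68],0]
  ]
}}

```text
t: 3.65
eef_pos: [543.9, 28.7, 262.8]
tcp_rot: [-3.141, 0.001, -3.105]
ft_force: [0.7, 0.3, 0.5]
opening: 0.006
grip_force: 0.0
```

Call:
{"api": "jog_arm", "payload": {
  "motion": [
    [[0,-6,0],0],
    [[0,-12,0],0],
    [[0,-18,0],0],
    [[0,-24,-1],0],
    [[0,-30,-2],0]
  ]
}}

```text
t: 4.15
eef_pos: [545.6, 0.3, 266.4]
tcp_rot: [3.138, 0.005, -3.107]
ft_force: [-3.1, 15.3, 26.1]
opening: 0.003
grip_force: 12.4
```

Call:
{"api": "jog_arm", "payload": {
  "motion": [
    [[0,-5,-1],0],
    [[0,-10,-2],0],
    [[0,-15,-3],0],
    [[0,-20,-3],0],
    [[0,-25,-3],0]
  ]
}}

```text
t: 4.65
eef_pos: [545.5, -26.5, 266.5]
tcp_rot: [3.142, -0.0, -3.107]
ft_force: [-0.7, 0.4, -0.4]
opening: 0.003
grip_force: 0.1
```

```bash
cat > look.py <<'E'
from fit import *
import sys
def look(name,w=None,Zc=190):
    q=np.load("q.npy");H=loc(q);ims=[]
    P=[read_camera(c) for c in("scene","side")];s=state()
    A=np.array([H([1,0,0])-H([0,0,0]),H([0,1,0])-H([0,0,0]),[0,0,1]])
    tip=s["eef_pos"]-[0,0,25];print("tip head",((tip-H([0,0,0]))@A.T).round(1),"F",s["ft_force"].round(1),"t",s["t"])
    for p in P:
        im=cv2.resize(p["img"],None,fx=4,fy=4,interpolation=cv2.INTER_CUBIC)
        u,v=(proj(p,H([20,0,Zc]))[0]*4).astype(int); ims.append(im[v-260:v+260,u-200:u+200])
    cv2.imwrite("pics/%s.png"%name,np.hstack(ims))
    for p in P:
        i=p["img"].astype(int); m=((i[...,2]>90)&(i[...,1]<70)&(i[...,0]<70)).astype(np.uint8)
        n,_,st,ce=cv2.connectedComponentsWithStats(m); print([(ce[k].round(1).tolist(),int(st[k][4])) for k in range(1,n) if st[k][4]>15 and 190<ce[k][0]<400 and 90<ce[k][1]<280])
        print("thrown",proj(p,H([119,0,239])).round(1),"down",proj(p,H([42,0,240])).round(1),"k0",[proj(p,H(ball(k,w if w is not None else q[3]))).round(0)[0].tolist() for k in range(4)])
E
python3 -c "
from look import *
look('d')"
```

```text
tip head [6.310e+01 1.000e-01 2.413e+02] F [ 0.3 -1.2  0.2] t 4.75
[([197.7, 204.6], 89), ([327.4, 226.5], 70), ([283.6, 248.6], 53)]
thrown [[341.4 238.4]] down [[312.6 220.9]] k0 [[303.0, 204.0], [338.0, 236.0], [322.0, 256.0], [290.0, 227.0]]
[([269.5, 140.2], 144), ([286.2, 136.2], 24), ([272.0, 155.1], 36), ([204.5, 200.3], 70)]
thrown [[250.2 103.8]] down [[252.6 117.1]] k0 [[225.0, 154.0], [225.0, 143.0], [228.0, 183.0], [228.0, 198.0]]
```

View pics/d.png

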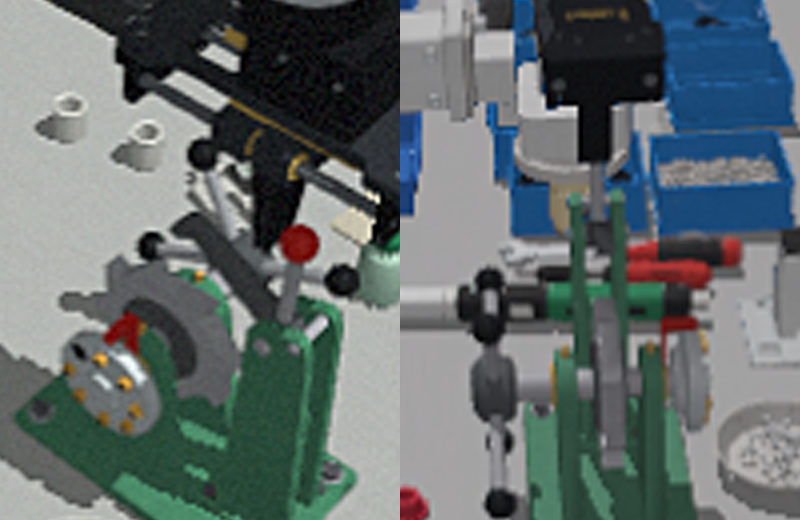

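The picture shows the red ball near (300,243), so the lever is about upright and the pawl arm is lifted with the finger in the V. I continue slowly, then leave upward.

Call:
{"api": "jog_arm", "payload": {
  "motion": [
    [[0,-4,0],0],
    [[0,-8,0],0],
    [[0,-12,0],0],
    [[0,-16,0],0],
    [[0,-20,0],0]
  ]
}}

```text
t: 5.25
eef_pos: [546.3, -46.4, 266.6]
tcp_rot: [3.142, -0.0, -3.106]
ft_force: [0.2, 0.3, 0.8]
opening: 0.005
grip_force: 0.0
```

Call:
{"api": "jog_arm", "payload": {
  "motion": [
    [[0,-3,0],0],
    [[0,-3,-15],0],
    [[0,-3,-35],0],
    [[0,-3,-55],0],
    [[0,-3,-55],0]
  ]
}}

```text
t: 5.75
eef_pos: [547.1, -49.2, 323.9]
tcp_rot: [-3.141, 0.004, -3.106]
ft_force: [-0.1, -0.6, 0.0]
opening: 0.004
grip_force: 0.0
```

```bash
python3 -c "
from look import *
look('e')"
```

```text
tip head [8.550e+01 1.000e-01 2.962e+02] F [-0.3 -0.  -1.2] t 5.85
[([197.8, 204.6], 87), ([341.0, 238.4], 75), ([283.7, 248.6], 52)]
thrown [[341.4 238.4]] down [[312.6 220.9]] k0 [[303.0, 204.0], [338.0, 236.0], [322.0, 256.0], [290.0, 227.0]]
[([251.1, 104.2], 46), ([269.5, 140.2], 143), ([286.2, 136.2], 24), ([272.0, 155.5], 36), ([204.5, 200.3], 71)]
thrown [[250.2 103.8]] down [[252.6 117.1]] k0 [[225.0, 154.0], [225.0, 143.0], [228.0, 183.0], [228.0, 198.0]]
```

View pics/e.png

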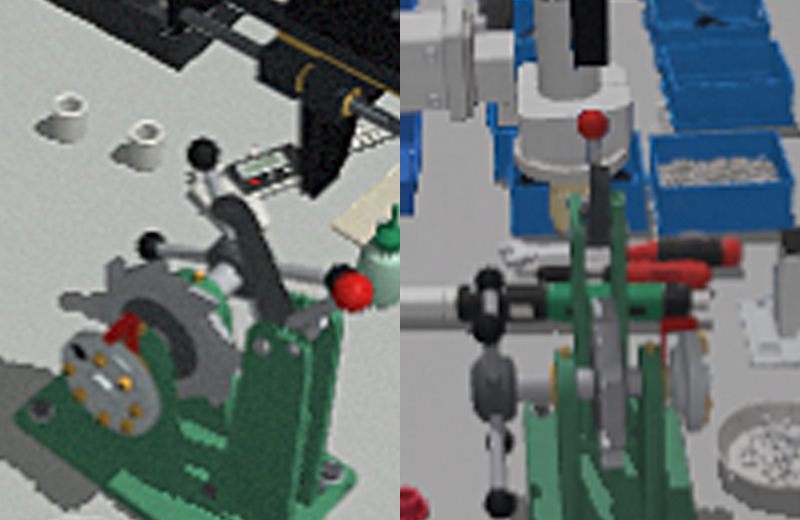

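The lever now rests thrown back, with the red ball at (341,238.4) in the scene picture, as predicted. I move over to the upper spoke on its -x side.

Call:
{"api": "jog_arm", "payload": {
  "motion": [
    [[-18,40,0],0],
    [[-37,80,0],0],
    [[-56,120,0],0],
    [[-75,160,0],0],
    [[-75,160,20],0]
  ]
}}

```text
t: 6.35
eef_pos: [617.2, 117.7, 301.3]
tcp_rot: [3.141, 0.002, -3.103]
ft_force: [0.3, -1.3, -0.3]
opening: 0.002
grip_force: 0.0
```

Call:
{"api": "jog_arm", "payload": {
  "motion": [
    [[0,0,30],0],
    [[0,0,60],0],
    [[0,0,90],0],
    [[0,0,96],0],
    [[0,0,96],0]
  ]
}}

```text
t: 6.85
eef_pos: [615.3, 113.5, 204.4]
tcp_rot: [-3.142, -0.003, -3.106]
ft_force: [0.3, -0.7, 0.4]
opening: 0.004
grip_force: 0.0
```

```bash
cat >> look.py <<'E'
def wheel(guess):
    q=np.load("q.npy");H=loc(q);p=read_camera("scene");s=state()
    A=np.array([H([1,0,0])-H([0,0,0]),H([0,1,0])-H([0,0,0]),[0,0,1]])
    print("tip",((s["eef_pos"]-[0,0,25]-H([0,0,0]))@A.T).round(1))
    m=p["img"].max(2)<45
    for k in range(4):
        uv=proj(p,H(ball(k,guess)))[0]
        try:
            b,n=blob(p,m,uv+.5,6)
            r=least_squares(lambda w:proj(p,H(ball(k,w[0])))[0]-b,[guess]); print(k,uv.round(1),b.round(1),n,"w",r.x.round(3),np.abs(r.fun).max().round(1))
        except Exception as e: print(k,e)
    return p
E
python3 -c "
from look import *
wheel(-.06)"
```

```text
tip [-74.6  75.3 180.8]
0 [303.6 204.2] [303.4 204.2] 44 w [-0.069] 0.0
1 [338.4 236.2] [336.4 234.4] 18 w [-0.141] 1.2
2 Residuals are not finite in the initial point.
3 [289.8 226.7] [289.8 227.1] 25 w [-0.076] 0.1fit.py:4: RuntimeWarning: Mean of empty slice.
  ys,xs=np.nonzero(mask&m); return np.array([xs.mean(),ys.mean()]),len(xs)
  ret = ret.dtype.type(ret / rcount)
```

Call:
{"api": "jog_arm", "payload": {
  "motion": [
    [[0,-8,0],0],
    [[0,-13,0],0],
    [[0,-18,0],0],
    [[0,-23,0],0],
    [[0,-28,0],0]
  ]
}}

```text
t: 7.4
eef_pos: [617.4, 86.9, 208.0]
tcp_rot: [3.138, 0.004, -3.107]
ft_force: [-4.4, 14.7, 23.5]
opening: 0.004
grip_force: 11.6
```

Call:
{"api": "jog_arm", "payload": {
  "motion": [
    [[0,-5,0],0],
    [[0,-10,0],0],
    [[0,-15,0],0],
    [[0,-20,0],0],
    [[0,-25,0],0]
  ]
}}

```text
t: 7.9
eef_pos: [618.1, 60.8, 207.2]
tcp_rot: [3.141, 0.003, -3.106]
ft_force: [-0.0, 3.5, 3.4]
opening: 0.005
grip_force: 1.9
```

```bash
python3 -W ignore -c "
from look import *
wheel(.3);wheel(.4)"
```

```text
tip [-21.   75.5 181.6]
0 [313.  207.3] [312.2 206.5] 107 w [0.265] 0.4
1 [339.6 245.3] [340.5 247. ] 24 w [0.369] 1.0
2 [312.6 252.9] [312.5 253.5] 6 w [0.293] 0.6
3 [287.9 218. ] [288.1 216.8] 32 w [0.357] 0.2
tip [-21.1  75.3 181.2]
0 [315.7 208.8] [314.4 207.8] 75 w [0.349] 0.2
1 [339.3 247.5] [340.6 247.3] 25 w [0.38] 1.2
2 [310.2 251.4] [312.4 253.3] 7 w [0.299] 0.4
3 [287.9 215.8] [288.3 216.5] 33 w [0.369] 0.4
```

Call:
{"api": "jog_arm", "payload": {
  "motion": [
    [[0,-5,0],0],
    [[0,-10,0],0],
    [[0,-15,0],0],
    [[0,-20,0],0],
    [[0,-25,0],0]
  ]
}}

```text
t: 8.5
eef_pos: [618.2, 35.1, 205.1]
tcp_rot: [3.141, -0.001, -3.107]
ft_force: [0.2, 2.4, -2.8]
opening: 0.007
grip_force: 1.5
```

Call:
{"api": "jog_arm", "payload": {
  "motion": [
    [[0,-2,0],0],
    [[0,-2,0],0]
  ]
}}

```text
t: 8.7
eef_pos: [618.4, 33.1, 205.3]
tcp_rot: [-3.141, -0.001, -3.107]
ft_force: [0.2, -0.2, -0.4]
opening: 0.004
grip_force: 0.0
```

```bash
python3 -W ignore -c "
from look import *
wheel(.70);wheel(.75)"
```

```text
tip [  5.8  75.2 180.5]
0 [323.7 214.6] [322.3 213.2] 71 w [0.644] 0.1
1 [336.9 252.9] [339.1 253.8] 13 w [0.672] 1.9
2 [303.2 245.9] [297.5 247.5] 2 w [0.794] 3.6
3 [289.5 210.1] [289.7 209.8] 37 w [0.72] 0.1
tip [  5.7  75.3 180.6]
0 [324.9 215.7] [322.8 213.8] 60 w [0.666] 0.1
1 [336.3 253.6] [339.  253.8] 14 w [0.672] 1.8
2 [302.1 244.9] [296.  248.5] 2 w [0.804] 4.9
3 [289.9 209.3] [289.6 210. ] 36 w [0.711] 0.1
```

Call:
{"api": "jog_arm", "payload": {
  "motion": [
    [[0,-2,0],0],
    [[0,-2,0],0],
    [[0,10,0],0],
    [[0,30,0],0],
    [[0,30,0],0]
  ]
}}

```text
t: 9.3
eef_pos: [617.3, 65.7, 205.8]
tcp_rot: [3.141, 0.0, -3.105]
ft_force: [-0.5, -0.4, 0.4]
opening: 0.005
grip_force: 0.0
```

Call:
{"api": "jog_arm", "payload": {
  "motion": [
    [[0,0,-30],0],
    [[0,0,-70],0],
    [[0,0,-115],0],
    [[0,0,-115],0]
  ]
}}

```text
t: 9.7
eef_pos: [618.9, 63.6, 326.8]
tcp_rot: [-3.141, 0.01, -3.106]
ft_force: [-0.1, -0.5, -1.1]
opening: 0.003
grip_force: 0.0
```

```bash
python3 -W ignore -c "
from look import *
wheel(.72)
look('f',.725)"
```

```text
tip [-24.6  75.8 298.5]
0 [324.2 215. ] [323.4 213.8] 61 w [0.68] 0.3
1 [336.6 253.2] [338.8 253.5] 15 w [0.666] 1.5
2 [302.7 245.5] [298.5 250.3] 11 w [0.716] 4.7
3 [289.6 209.8] [289.8 209.8] 38 w [0.721] 0.1
tip head [-24.6  74.9 295.1] F [ 0.8 -1.  -0.1] t 9.85
[([198.5, 204.8], 89), ([341.2, 238.4], 75), ([283.7, 247.7], 47)]
thrown [[341.4 238.4]] down [[312.6 220.9]] k0 [[324.0, 215.0], [337.0, 253.0], [303.0, 245.0], [290.0, 210.0]]
[([251.0, 104.1], 43), ([269.6, 140.2], 145), ([286.1, 136.3], 23), ([271.9, 155.1], 38), ([204.5, 200.3], 69)]
thrown [[250.2 103.8]] down [[252.6 117.1]] k0 [[224.0, 139.0], [226.0, 162.0], [229.0, 199.0], [227.0, 179.0]]
```

View pics/f.png

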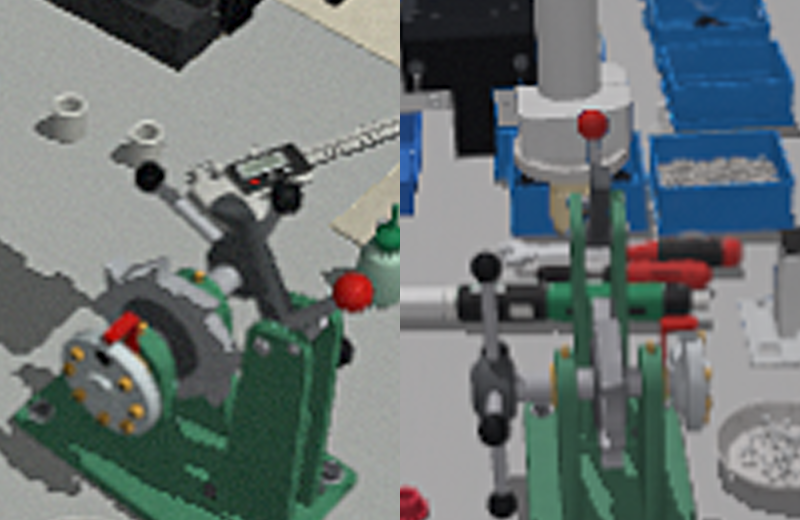

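The picture shows the empty hole near the pointer and the lever still thrown back. The spoke balls are at (150,177) and (288,196). I refine the wheel angle with both cameras.

```bash
python3 -W ignore - <<'E'
from look import *
q=np.load("q.npy");H=loc(q)
for c in("scene","side"):
    p=read_camera(c);m=p["img"].max(2)<50
    for k in range(4):
        uv=proj(p,H(ball(k,.71)))[0]; b=uv+0
        try:
            for _ in range(8):
                yy,xx=np.mgrid[:384,:512]; d=(np.hypot(xx-b[0],yy-b[1])<5)&m; b=np.array([xx[d].mean(),yy[d].mean()])
            r=least_squares(lambda w:proj(p,H(ball(k,w[0])))[0]-b,[.7]);print(c,k,uv.round(1),b.round(1),d.sum(),r.x.round(3),r.fun.round(1))
        except Exception as e:print(c,k,"x")
E
```

```text
scene 0 [323.9 214.8] [323.8 214.4] 53 [0.7] [-0.2  0.2]
scene 1 [336.8 253. ] [338.8 253.7] 17 [0.676] [-1.6 -1.2]
scene 2 x
scene 3 [289.5 209.9] [289.8 209.8] 38 [0.721] [-0.1 -0.1]
side 0 [224.3 139.3] [224.5 140. ] 38 [0.63] [-0.2  0. ]
side 1 [226.2 161.2] [228.2 162.3] 9 [0.757] [-2.   0.1]
side 2 [228.6 198.8] [228.8 199.6] 33 [0.792] [-0.2  0. ]
side 3 [226.9 179.9] [226.5 180.3] 49 [0.696] [ 0.4 -0. ]
```

```bash
python3 -W ignore - <<'E'
from look import *
q=np.load("q.npy");H=loc(q);a=read_camera("scene");b=read_camera("side");o=H([0,0,0]);A=np.array([H([1,0,0])-o,H([0,1,0])-o,[0,0,1]])
for s,d in (((617,440),(370,140)),((628,385),(367,85)),((597,500),(367,185))):
    X,r=tri([(a,np.array(s)/1.5),(b,np.array(d)/1.5)]);print(X.round(),r.round(1),((X-o)@A.T).round())
E
```

```text
[ 557. -259.  192.] 1.9 [296.   4. 192.]
[ 554. -247.  309.] 0.1 [284.   1. 309.]
[ 550. -273.   65.] 3.4 [310.  -4.  65.]
```

A white post stands about 290 mm to the head's +x, so I turn the gripper a quarter turn to keep its body clear of it before going round the lever.

Call:
{"api": "jog_arm", "payload": {
  "motion": [
    [[15,0,0],0.14],
    [[30,0,0],0.28],
    [[45,0,0],0.42],
    [[60,0,0],0.56],
    [[75,0,0],0.7]
  ]
}}

```text
t: 10.55
eef_pos: [541.8, 60.9, 319.8]
tcp_rot: [-3.141, -0.001, 2.471]
ft_force: [0.2, 0.4, 0.3]
opening: 0.003
grip_force: 0.0
```

Call:
{"api": "jog_arm", "payload": {
  "motion": [
    [[0,0,0],0.14],
    [[0,0,0],0.28],
    [[0,0,0],0.42],
    [[0,0,0],0.56],
    [[0,0,0],0.7]
  ]
}}

```text
t: 11.05
eef_pos: [542.4, 60.9, 319.9]
tcp_rot: [-3.14, -0.0, 1.771]
ft_force: [-0.5, 0.6, 0.2]
opening: 0.007
grip_force: 0.0
```

Call:
{"api": "jog_arm", "payload": {
  "motion": [
    [[0,0,0],0.14],
    [[0,0,0],0.171],
    [[0,0,0],0.171]
  ]
}}

```text
t: 11.35
eef_pos: [542.4, 60.9, 319.9]
tcp_rot: [-3.14, -0.0, 1.606]
ft_force: [-0.0, 0.4, 0.2]
opening: 0.001
grip_force: 0.0
```

```bash
python3 -W ignore -c "
from look import *
wheel(.71);s=state();print(s['tcp_rot'],s['joints'].round(2))"
```

```text
tip [-2.46e+01  1.00e-01  2.95e+02]
0 [323.9 214.8] [323.3 213.9] 62 w [0.678] 0.2
1 [336.8 253. ] [338.4 253.4] 16 w [0.675] 1.3
2 [302.9 245.7] [298.2 250.2] 17 w [0.724] 4.7
3 [289.5 209.9] [289.7 209.8] 37 w [0.722] 0.1
[-3.14064032e+00 -9.50339078e-05  1.60688317e+00] [-0.01  0.3   1.64  0.    1.2  -0.05]
```

Call:
{"api": "jog_arm", "payload": {
  "motion": [
    [[-40,0,0],0],
    [[-85,0,0],0],
    [[-130,0,0],0],
    [[-180,0,0],0],
    [[-180,0,0],0]
  ]
}}

```text
t: 11.9
eef_pos: [548.7, -123.8, 319.9]
tcp_rot: [-3.141, 0.001, 1.603]
ft_force: [0.0, -0.0, 0.2]
opening: 0.005
grip_force: 0.0
```

Call:
{"api": "jog_arm", "payload": {
  "motion": [
    [[0,0,25],0],
    [[0,0,50],0],
    [[0,0,71],0],
    [[0,0,71],0],
    [[4,0,71],0]
  ]
}}

```text
t: 12.4
eef_pos: [548.9, -114.8, 249.9]
tcp_rot: [-3.141, -0.0, 1.606]
ft_force: [0.3, -1.1, -0.4]
opening: 0.001
grip_force: 0.0
```

Call:
{"api": "jog_arm", "payload": {
  "motion": [
    [[3,0,0],0],
    [[6,0,0],0],
    [[9,0,0],0],
    [[12,0,0],0],
    [[15,0,0],0]
  ]
}}

```text
t: 12.9
eef_pos: [548.3, -100.0, 250.1]
tcp_rot: [3.141, 0.001, 1.606]
ft_force: [0.5, -3.1, 2.1]
opening: 0.004
grip_force: 1.2
```

Call:
{"api": "jog_arm", "payload": {
  "motion": [
    [[4,0,0],0],
    [[8,0,0],0],
    [[12,0,0],0],
    [[16,0,0],0],
    [[20,0,0],0]
  ]
}}

```text
t: 13.4
eef_pos: [547.4, -79.5, 249.5]
tcp_rot: [-3.141, -0.0, 1.606]
ft_force: [0.9, -0.6, 0.1]
opening: 0.006
grip_force: 0.2
```

```bash
python3 -W ignore -c "
from look import *
look('g',.71)"
```

```text
tip head [1.158e+02 1.000e-01 2.245e+02] F [-0.  -0.4 -0.1] t 13.5
[([198.0, 204.9], 85), ([284.0, 248.6], 60)]
thrown [[341.4 238.4]] down [[312.6 220.9]] k0 [[324.0, 215.0], [337.0, 253.0], [303.0, 246.0], [290.0, 210.0]]
[([251.7, 105.1], 47), ([269.6, 140.2], 145), ([286.2, 136.2], 24), ([272.0, 155.1], 36), ([204.5, 200.3], 71)]
thrown [[250.2 103.8]] down [[252.6 117.1]] k0 [[224.0, 139.0], [226.0, 161.0], [229.0, 199.0], [227.0, 180.0]]
```

Call:
{"api": "jog_arm", "payload": {
  "motion": [
    [[4,0,0],0],
    [[7,0,0],0],
    [[10,0,0],0],
    [[13,0,0],0],
    [[16,0,0],0]
  ]
}}

```text
t: 14.0
eef_pos: [546.9, -63.7, 249.6]
tcp_rot: [-3.142, -0.0, 1.606]
ft_force: [0.3, 0.2, -0.7]
opening: 0.005
grip_force: 0.0
```

Call:
{"api": "jog_arm", "payload": {
  "motion": [
    [[2,0,0],0],
    [[4,0,0],0],
    [[6,0,0],0],
    [[8,0,0],0],
    [[8,0,0],0]
  ]
}}

```text
t: 14.5
eef_pos: [546.6, -55.8, 249.6]
tcp_rot: [3.142, -0.0, 1.606]
ft_force: [-0.1, -0.0, 0.0]
opening: 0.003
grip_force: 0.0
```

```bash
python3 -W ignore -c "
from look import *
look('h',.71)"
```

```text
tip head [9.240e+01 2.000e-01 2.246e+02] F [-0.3 -0.5 -0.4] t 14.6
[([197.8, 204.9], 84), ([283.9, 248.6], 55)]
thrown [[341.4 238.4]] down [[312.6 220.9]] k0 [[324.0, 215.0], [337.0, 253.0], [303.0, 246.0], [290.0, 210.0]]
[([253.2, 118.1], 48), ([269.6, 140.2], 145), ([286.1, 136.3], 23), ([272.0, 155.1], 37), ([204.5, 200.3], 70)]
thrown [[250.2 103.8]] down [[252.6 117.1]] k0 [[224.0, 139.0], [226.0, 161.0], [229.0, 199.0], [227.0, 180.0]]
```

View pics/h.png

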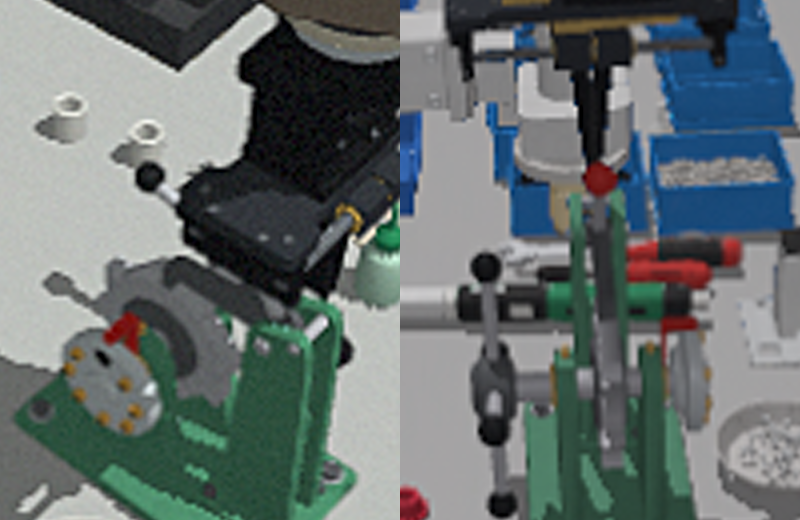

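The lever is back and the side view has the red ball at (253.2,118.1), matching the pawl-down position. I withdraw and check without obstruction.

Call:
{"api": "jog_arm", "payload": {
  "motion": [
    [[-15,0,0],0],
    [[-15,0,-40],0],
    [[-15,0,-80],0],
    [[-15,0,-100],0]
  ]
}}

```text
t: 15.0
eef_pos: [547.6, -72.3, 352.8]
tcp_rot: [3.138, 0.001, 1.605]
ft_force: [-0.7, 1.3, -0.2]
opening: 0.003
grip_force: 0.0
```

Call:
{"api": "jog_arm", "payload": {
  "motion": [
    [[40,0,0],0],
    [[80,0,0],0],
    [[120,0,0],0],
    [[160,0,0],0],
    [[200,0,0],0]
  ]
}}

```text
t: 15.5
eef_pos: [540.3, 129.4, 349.7]
tcp_rot: [3.141, 0.0, 1.605]
ft_force: [-0.8, 0.8, 0.7]
opening: 0.001
grip_force: 0.0
```

Call:
{"api": "jog_arm", "payload": {
  "motion": [
    [[40,0,0],0],
    [[70,0,0],0],
    [[70,0,0],0]
  ]
}}

```text
t: 15.8
eef_pos: [537.7, 200.9, 349.4]
tcp_rot: [-3.141, -0.0, 1.609]
ft_force: [-0.6, -1.2, -1.1]
opening: 0.004
grip_force: 0.0
```

```bash
python3 -W ignore -c "
from look import *
look('i',.71);wheel(.71)"
```

```text
tip head [-162.2    0.4  324.4] F [ 0.6 -0.5  0.2] t 15.9
[([288.1, 115.9], 42), ([191.1, 198.2], 32), ([203.1, 208.6], 27), ([312.5, 220.5], 58), ([283.3, 247.4], 40)]
thrown [[341.4 238.4]] down [[312.6 220.9]] k0 [[324.0, 215.0], [337.0, 253.0], [303.0, 246.0], [290.0, 210.0]]
[([252.7, 118.0], 43), ([269.6, 140.2], 145), ([286.1, 136.3], 23), ([271.9, 155.1], 38), ([204.5, 200.3], 70)]
thrown [[250.2 103.8]] down [[252.6 117.1]] k0 [[224.0, 139.0], [226.0, 161.0], [229.0, 199.0], [227.0, 180.0]]
tip [-161.6    0.4  324.5]
0 [323.9 214.8] [323.4 213.7] 64 w [0.678] 0.4
1 [336.8 253. ] [337.7 252.8] 21 w [0.669] 0.5
2 [302.9 245.7] [301.5 246.6] 28 w [0.724] 1.2
3 [289.5 209.9] [289.7 209.8] 37 w [0.722] 0.1
```

View pics/i.png

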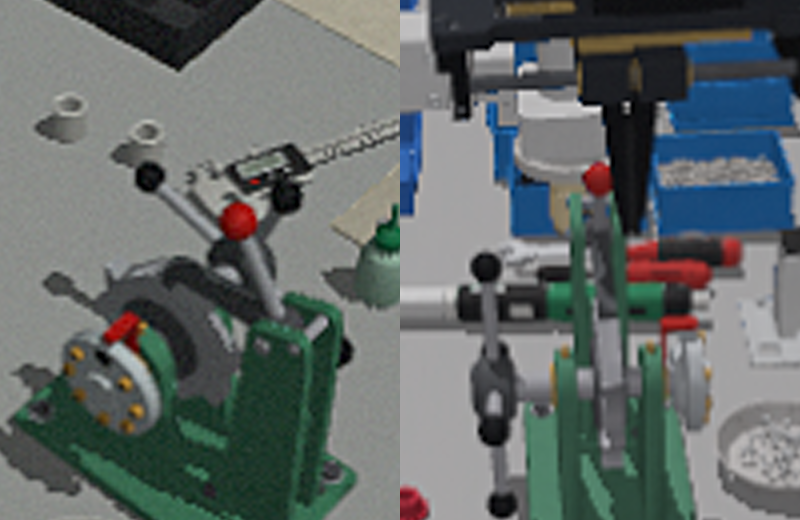

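The red ball is at (312.5,220.5), against (312.6,220.4) at the start, so the pawl is fully down. The wheel is at about 0.71 and the empty hole is under the pointer.

```bash
python3 -c "
from cell import *
print(job_done())"
```

```text
the job is handed in; nothing more can be done
None
```

The job is handed in: I threw the pawl back, turned the wheel back one notch (to about 0.71 rad, inside the notch's play) so the empty hole is under the pointer, and dropped the pawl fully home. First contacts at the lever and the spoke each briefly read up to about 30 N at the wrist, so those two touches were firmer than planned. No verdict came back.

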